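# Shade the microscope light base and hold its filter slide out at the mark

### The job

Get the light base ready for a look at the crystal: hang the black tent-shaped shade astride the middle of the light base's rail and let go of it, then take the upright grip of the spring-return filter slide in the gripper and pull it out until its pointer lines up with the pointer of the rider on the scale. The slide springs back if released, so finish while still holding it there. Do not shift the rider, knock the crystal on the stage, or push the other things on the bench about.

Things in the scene. Friction and masses are not known exactly. Their poses are not given: they have to be found in the camera images.
- light_base: Grey light base fixed to the bench, 240 (x) x 200 (y) x 55 mm high; a white round stage (108 mm) on top carries a crystal. Origin: centre of its underside. The filter slide comes out of its -x end, which points roughly to the robot's left; the shade rail stands over its +x end.
- rail_mid (a point): Middle of the centreline of the horizontal steel rail, 12 mm in diameter, 175 mm above the bench, 120 mm above the light base's top. Axes as the light base: the rail runs along y, between two 12 mm posts standing at y = +/-94 mm.
- shade: Loose rigid black shade like a steep tent, 0.16 kg, standing on its two lower edges: 110 mm long (own x), 64 mm wide (y) at the foot, narrowing to a ridge 22 mm wide, its top 80 mm up. On the ridge a fin handle 50 mm long (x), 10 mm thick (y), from 80 to 116 mm up: grip it across y. Sheet 4 mm, open below and at both ends. Origin: centre of its foot; z up. Either way round is the same.
- saddle (a point): On the shade: middle of the underside of the ridge, 75 mm above the shade's origin, axes as the shade. The gap inside is 16 mm wide here and widens downwards to about 56 mm; hung, this point rests on the rail's top, 6 mm over its centreline.
- filter_slide: Spring-return slide of the light base: a flat steel bar ending in an upright dark grip 14 mm thick (x) x 34 mm wide (y), 31 to 115 mm above the bench. Origin: on the bench under the grip's centre; axes as the light base. Pull along its -x: it starts fully in (grip centre 50 mm from the base's end), comes out 80 mm at most. The spring pulls 3.5 N at the start, plus 1 N per 10 mm.
- grip_top (a point): Centre of the top face of the slide's grip, 115 mm above the bench.
- slide_tip (a point): Top end of the slide's pointer, a 3 mm thick upright steel blade on the grip's +y side, reaching 40 mm from the grip's middle, 67 mm above the bench. It moves with the slide; axes as the light base.
- mark_tip (a point): The mark: top end of the rider's pointer, a 3 mm thick upright steel blade on a small dark rider (16 x 28 x 16 mm, knob to 78 mm above the bench) on the white scale ledge at the slide's +y side. 67 mm above the bench; axes as the light base. It stands 30 to 65 mm out (-x) from the slide pointer's start. The rider stays put unless pushed hard.
- crystal: Clear crystal standing loose on the stage, 44 mm wide, 35 mm high; origin at the centre of its underside, 58 mm above the bench.
- jar: Lidded jar, 56 mm diameter, 70 mm high; origin under its centre. Leave it.
- dish: White bowl, 72 mm diameter, 28 mm high; origin under its centre. Leave it.
- brush: Flat brush with a wooden handle lying along its own x on the bench, under 200 mm long. Leave it.
- ore: Reddish rock, 56 mm wide, 36 mm high; origin under its centre. Leave it.
- lens: Steel hand lens, 48 mm in diameter, 12 mm high, with a flat black handle towards its -x. Leave it.
- adapter: Black power adapter, 100 x 55 x 32 mm; origin under its centre. Leave it.

How it is judged:
On the way:
1. the shade hangs astride the rail, let go (x of saddle in the frame of rail_mid between -0.012 and 0.012 m and y of saddle in the frame of rail_mid between -0.05 and 0.05 m and z of saddle in the frame of rail_mid between 0 and 0.015 m and angle between shade's own z axis and vertical below 0.3 rad and contact force between shade and light_base above 0.4 N and contact force between shade and the arm below 0.1 N and contact force between shade and the fingers below 0.1 N), for 0.3 s.
At the end, for the whole second after the job is handed in: Shade at rest on the rail (ridge within 12 mm across and 50 mm along of the rail's middle, tilt under 0.3 rad), carried by the light base, not touched by the robot; slide pointer within 5 mm of the rider's pointer along the travel, still, fingers bearing on the slide with over 2 N (all of step 1 and x of slide_tip in the frame of mark_tip between -0.005 and 0.005 m and contact force between the fingers and filter_slide above 2 N and linear speed of filter_slide below 0.02 m/s and linear speed of shade below 0.03 m/s); the arm keeps its last pose, push and grip.
It fails at once if the rider is shifted by more than 4 mm (distance of mark_tip from where it was at the start of the episode above 0.004 m).
It fails at once if the crystal is shifted by more than 15 mm (distance of crystal from where it was at the start of the episode above 0.015 m).
It fails at once if another thing on the bench is shifted by more than 30 mm (distance of any of jar, dish, brush, ore, lens, adapter from where it was at the start of the episode above 0.03 m).
It also fails if it takes over 58 s, if anything falls off the work surface, if the arm or the gripper's body presses on something with over 40 N, if the wrist force passes 120 N, or if a joint passes its speed limit or range.

### The arm

A 6-joint arm with a two-finger parallel gripper is mounted at the origin on the work surface. World frame = base frame: x ahead of the robot, y to its left, z up, the work surface at z = 0. Lengths are in m, angles in rad, forces in N, time in s.
With the tool pointing down it reaches from about 0.275 to 0.85 m from the base axis. Payload 5.2 kg.
Tool frame: the origin (TCP) lies midway between the tips of the shut fingers; the grasp point (between the pads) lies 19 mm behind it; z points along the fingers, y is the line along which they close (so a half turn about z gives the same grasp; the last joint's range is limited). The gripper opens to 85 mm and grips with 20 to 120 N. Pads are 22 mm wide; open, the fingers measure 114 mm over their backs; the gripper's body (76 mm by 85 mm) begins 54 mm behind the grasp point. The pads swing forward as they close: fully open they stand 13 mm farther back than shut.
Start: joints at [-1.497, 0.259, 1.535, -0, 1.348, -0.203], TCP at [0.15, -0.529, 0.231] pointing down, gripper open.
Joint ranges: [-3.14, 3.14], [-0.91, 2.08], [0.19, 2.58], [-1.22, 4.36], [0.22, 2.71], [-3.12, 3.12]. Speed limits (rad/s): [2.57, 2.57, 3.14, 3.14, 3.14, 3.14].

### API

Orientations are given as [roll, pitch, yaw] about the fixed x, y, z axes, in that order (R = Rz(yaw) Ry(pitch) Rx(roll)).
In Python, from rig import r gives the robot as it stands. The module is installed in compiled form; this text tells all that it offers.
- The arm moves only by the shell command python3 -m inch 'ROWS'. ROWS is JSON, one flat list of numbers, 7 for each row, row after row: the shift along the tool's x, y, z in m, then the turn, a rotation vector about the tool's x, y, z in rad, then the closure, from -1 (fully open) to 1 (shut). A call has exactly 10 rows; each row shifts and turns the commanded pose from where the row before left it, along the tool's axes as they then stand; what a row does not reach is not made up. A row lasts 1/8 s, in which the tool goes at most 62.5 mm and 10.7 degrees, less where a joint would pass 70% of its speed; a pose out of reach is approached as far as the arm can. A call is refused whole if a number of a shift passes 0.0625 or a number of a turn 0.188, either way. A call with a gripper value outside its range is refused whole. The fingers move at their own pace and stop on an object; the grip force is fixed at half the most. Time passes only in rows, so rows that do not move let the fingers close, or fill a call up. It gives the time, the measured TCP pose, the force, the opening and the grip force at its end, in the units of the state.
- r.get_obs(): the state, without advancing time (a new reading comes with each control period).
- r.capture(name): name is "scene" or "top"; returns the picture (480x640x3 uint8, red, green, blue); there is no depth.
- r.camera_model(name): a dict with "fx", "fy", "cx", "cy" (pixels), "D" ([k1, k2, p1, p2, k3] as OpenCV has them; the pictures are not rectified), "R" (3x3) and "t" (3): a world point X has camera coordinates R X + t. Camera axes: x right, y down, z forward; pixel columns grow to the right and rows downward; lengths in m; the calibration is good to about 2 mm. A picture is of the moment at which its call begins. camera_model takes no time and is no camera call.
- r.sign_off(): hands the job in; it is judged then, once.
The state is a dict: "clock": time; "q": joint angles; "joint_vel": joint speeds; "effort": joint torques, N m; "ee_pos": TCP position; "orientation": TCP orientation; "contact_force": force on the tool from outside, world axes, zero at the start; "wrist_torque": the same for the moment, N m; "finger_gap": opening from 0.0 (shut) to 1.0 (fully open); "gripper_force": force on a finger pad.
Only numpy, scipy, OpenCV 4.12 (cv2) and the standard library are available. Lean on these libraries where they do the work, as an engineer would, in place of code of your own. Each camera call takes 0.05 s, during which the arm holds its last target. There are 200 camera calls.

## Working session

There is one attempt and no reset: what is moved stays moved. The work goes in short steps, Python scripts to look and compute and a shell command to move; the robot and the scene stay as the last step left them, time stands still between calls to the robot, and variables do not carry over. Pictures are saved under pics/ and viewed, at most 12 in all, crops included, and the job is handed in when it is done.

```bash
mkdir -p pics
python3 - <<'E'
from rig import r
import cv2
for n in("scene","top"):
    im=r.capture(n); cv2.imwrite(f"pics/{n}0.png",im[:,:,::-1])
    m=r.camera_model(n); print(n,m)
print(r.get_obs())
E
```

```text
scene {'fx': 458.5904950761046, 'fy': 458.5904950761046, 'cx': 318.70537467728775, 'cy': 239.92483524253663, 'D': array([-0.04691188,  0.        ,  0.        ,  0.        ,  0.        ]), 'R': array([[ 0.38563044,  0.92265035, -0.00234244],
       [ 0.73246832, -0.3076839 , -0.60730616],
       [-0.56105198,  0.23247998, -0.79446443]]), 't': array([-0.21192104, -0.30326791,  1.71854488])}
top {'fx': 470.05173832288625, 'fy': 470.05173832288625, 'cx': 323.4096943231595, 'cy': 237.68293852550048, 'D': array([0.01743609, 0.        , 0.        , 0.        , 0.        ]), 'R': array([[ 0.00258496, -0.9999927 ,  0.00281348],
       [-0.98853235, -0.00298012, -0.15097982],
       [ 0.15098711, -0.00239094, -0.98853284]]), 't': array([-0.01257651,  0.52954269,  1.11253534])}
{'clock': 0.1, 'q': array([-1.49678032e+00,  2.59286536e-01,  1.53594197e+00,  1.88023497e-05,
        1.34801383e+00, -2.02803334e-01]), 'joint_vel': array([ 0.00021185, -0.00259844, -0.0024286 ,  0.00091825, -0.00124058,
       -0.00023214]), 'effort': array([ 2.06427721e-03, -4.46972680e+01, -2.91248167e+01, -3.64055386e-04,
        6.32833777e-03, -2.46368899e-06]), 'ee_pos': array([ 0.15030602, -0.52858439,  0.2305617 ]), 'orientation': array([-3.13998047e+00, -3.50227607e-04,  2.76814889e-01]), 'contact_force': array([ 0.00092235, -0.16230978, -0.43385272]), 'wrist_torque': array([0.02990836, 0.00167288, 0.01666259]), 'gripper_force': 0.0, 'finger_gap': 0.9999321032165338}
```

View pics/scene0.png

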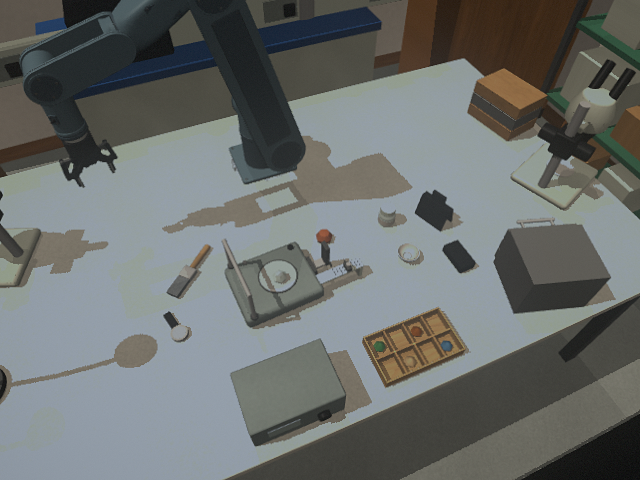

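View pics/top0.png

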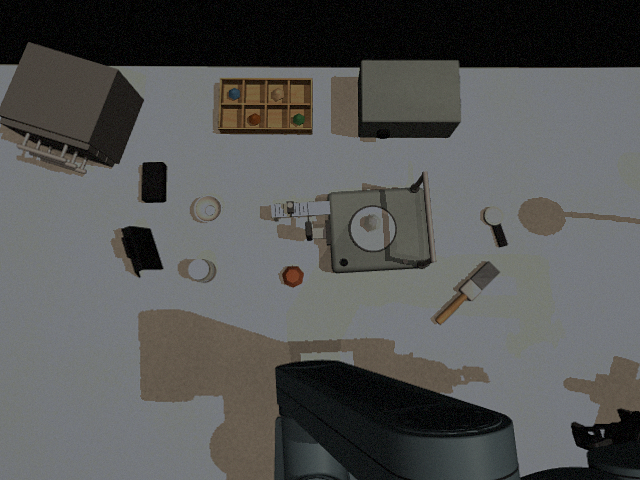

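The scene view shows the shade at about (435,210), the rail at (238,280), the grip at (326,252) and the rider at (350,267). In the top view they are at: shade (141,248), rail (427,218), grip (309,231), rider (291,209). I'll zoom in for exact features.

Run:
```python
import cv2,numpy as np
s=cv2.imread("pics/scene0.png");t=cv2.imread("pics/top0.png")
def c(im,x,y,w,h,k):
    o=cv2.resize(im[y:y+h,x:x+w],None,fx=k,fy=k,interpolation=cv2.INTER_CUBIC)
    o=cv2.convertScaleAbs(o,alpha=1.6)
    for i in range(0,w,10):
        cv2.line(o,(i*k,0),(i*k,4 if i%50 else 12),(0,0,255),1)
    for i in range(0,h,10):
        cv2.line(o,(0,i*k),(4 if i%50 else 12,i*k),(0,0,255),1)
    return o
# each 400x300
A=c(s,400,170,80,75,4 if 0 else 5); B=c(t,100,210,80,75,5)
C=c(s,300,220,80,45,5)
D=c(t,260,185,80,45,5)
cv2.imwrite("pics/z1.png",np.vstack([np.hstack([A,B]),np.hstack([C,D])]))
E=c(s,215,225,80,100,5)
F=c(t,375,165,80,120,5)
E=cv2.copyMakeBorder(E,0,100,0,0,cv2.BORDER_CONSTANT)
cv2.imwrite("pics/z2.png",np.hstack([E,F]))
```

```text
(no output)
```

View pics/z1.png

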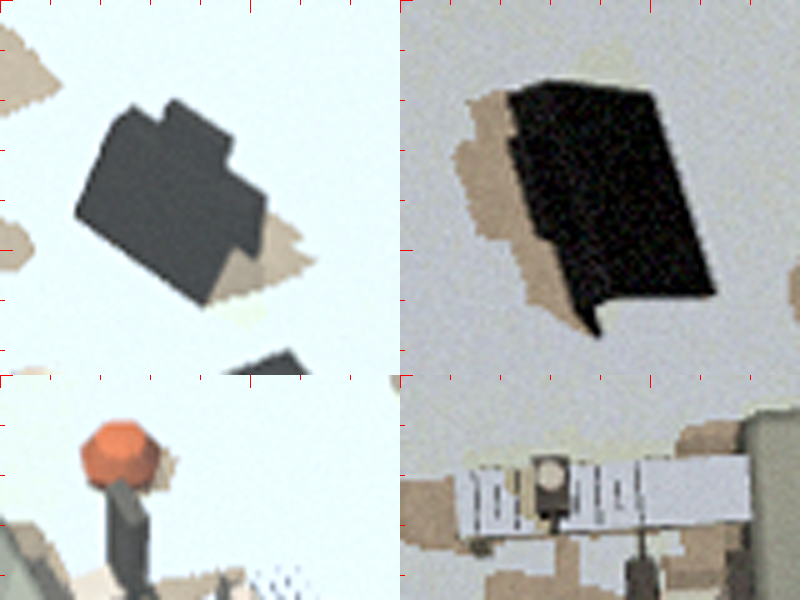

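View pics/z2.png

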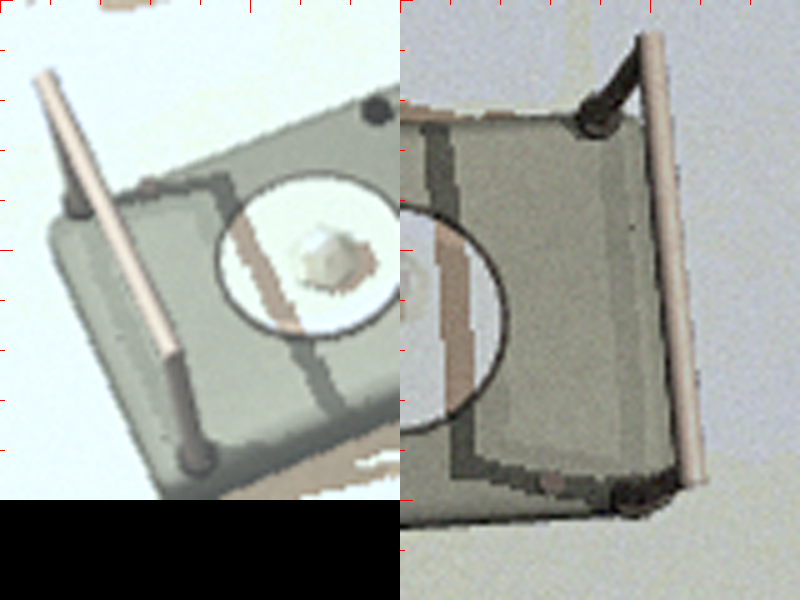

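Rail ends in the scene view: (224.0,239.6) and (249.4,295.4). In the top view: (425.0,171.6) and (433.8,262.0). Shade foot corners in the top view: (151,228.6), (163,268.8), (139.4,277.4). In the scene view: (415,212.6), (441,231.2), with the fin's top edge from (434.6,189.8) to (446.6,197.6). I'll triangulate these and crop the slide area.

```bash
cat > h.py <<'E'
import cv2,numpy as np
from rig import r
def ray(n,p):
    m=r.camera_model(n);K=np.array([[m["fx"],0,m["cx"]],[0,m["fy"],m["cy"]],[0,0,1.]])
    u=cv2.undistortPoints(np.array([[p]],float),K,np.array(m["D"]))[0,0]
    R,t=np.array(m["R"]),np.array(m["t"]); d=R.T@np.array([*u,1.]); return -R.T@t,d/np.linalg.norm(d)
def plane(n,p,z):
    c,d=ray(n,p); return c+d*(z-c[2])/d[2]
def tri(ps,pt):
    (a,u),(b,v)=ray("scene",ps),ray("top",pt)
    s=np.linalg.lstsq(np.c_[u,-v],b-a,rcond=None)[0]
    A,B=a+u*s[0],b+v*s[1]; return (A+B)/2,np.linalg.norm(A-B)
def proj(n,X):
    m=r.camera_model(n);K=np.array([[m["fx"],0,m["cx"]],[0,m["fy"],m["cy"]],[0,0,1.]])
    return cv2.projectPoints(np.array([X],float),cv2.Rodrigues(np.array(m["R"]))[0],np.array(m["t"]),K,np.array(m["D"]))[0][0,0]
E
python3 - <<'E'
from h import *
np.set_printoptions(precision=4,suppress=True)
for k,a,b in [("railA",(224,239.6),(425,171.6)),("railB",(249.4,295.4),(433.8,262)),("rider knob",(350,267),(290,205)),("fin far?",(446.6,197.6),(121.6,237.4-0)),("grip",(325.6,245.2),(309,229))]:
    print(k,*tri(a,b))
for p in [(151,228.6),(163,268.8),(139.4,277.4)]: print("top foot",plane("top",p,0))
for p in [(415,212.6),(441,231.2),(452,221.4)]: print("scene foot",plane("scene",p,0))
for p in [(434.6,189.8),(446.6,197.6)]: print("fin",plane("scene",p,.116))
for p in [(122,237.4),(128,257.4)]: print("fin top view",plane("top",p,.116))
s=cv2.imread("pics/scene0.png");t=cv2.imread("pics/top0.png")
def c(im,x,y,w,h,k,a):
    o=cv2.convertScaleAbs(cv2.resize(im[y:y+h,x:x+w],None,fx=k,fy=k,interpolation=cv2.INTER_CUBIC),alpha=a)
    for i in range(0,w,5): cv2.line(o,(i*k,0),(i*k,4 if i%10 else 12),(0,0,255),1)
    for i in range(0,h,5): cv2.line(o,(0,i*k),(4 if i%10 else 12,i*k),(0,0,255),1)
    return o
A=c(s,315,235,50,50,8,1.6);B=c(t,275,195,50,50,8,2)
cv2.imwrite("pics/z3.png",np.hstack([A,B]))
C=t[215:285,110:170].astype(int).sum(2); print(C[20:40:2,10:50:4])
E
```

```text
railA [ 0.6012 -0.2257  0.3428] 0.05785899983077625
railB [ 0.4956 -0.2584 -0.0467] 0.08864284230127484
rider knob [0.6068 0.0728 0.0642] 0.005408365716788268
fin far? [0.5175 0.4499 0.1162] 0.0017396032173699874
grip [0.5392 0.0242 0.1131] 0.003957081661296907
top foot [0.5577 0.4264 0.    ]
top foot [0.4556 0.3906 0.    ]
top foot [0.434 0.448 0.   ]
scene foot [0.4532 0.3952 0.    ]
scene foot [0.557  0.4339 0.    ]
scene foot [0.5353 0.4906 0.    ]
fin [0.4736 0.4338 0.116 ]
fin [0.5174 0.4511 0.116 ]
fin top view [0.5173 0.4482 0.116 ]
fin top view [0.4715 0.4316 0.116 ]
[[266  32  45  16  42   6   2   0 152 369]
 [277  41  22  28  20  17   0   9  53 372]
 [270  50  11  49  28  35  32   4   6 375]
 [267  48  25  10   6   0  14  17   2 364]
 [275  34  13   0   1   0   4  18   6 379]
 [283  27  11   6  12  46  50   8  17 286]
 [271 131  39  30  53  19  24   3  56 205]
 [267 183  23  16  23  34  24   0   0  33]
 [252 263  43   0  44  50  48  40  33   0]
 [262 281  43  54   1   1   5   0  35   1]]
```

View pics/z3.png

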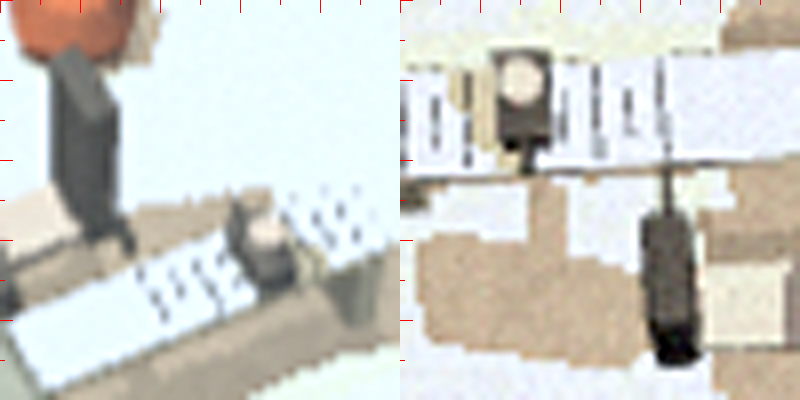

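Zoomed crop: the grip's top face is centred at scene (325.5,245.2) and top (308.5,228.5). In the top view the slide pointer runs through (308.3,217) and the rider's pointer tip is at (290.9,216). I had paired the rail ends the wrong way round, so I'll redo that.

Run:
```python
from h import *
np.set_printoptions(precision=4,suppress=True)
A,e=tri((224,239.6),(433.8,262));B,f=tri((249.4,295.4),(425,171.6));print(A,e,B,f,"mid",(A+B)/2,"len",np.linalg.norm(A-B))
d=(B-A)[:2];d/=np.linalg.norm(d);th=np.arctan2(*d[::-1]);print("rail dir deg",np.degrees(th)); ex=np.array([d[1],-d[0]])
S=plane("top",(308.3,217),.067);M=plane("top",(290.9,216),.067);print(S,M,"mark rel slide along base x,y",(M-S)[:2]@ex,(M-S)[:2]@d)
M2,e=tri((348.5,265),(290.3,204.8));print("knob",M2,e)
print("scene slide ptr",plane("scene",(331.3,263.5),.067), "rider ptr scene z.067 ~", plane("scene",(344.5,261),.067))
g,_=tri((325.5,245.2),(308.5,228.5));print("grip",g)
mid=((A+B)/2)[:2];print("grip rel rail in base",(g[:2]-mid)@ex,(g[:2]-mid)@d)
# shade
fa=np.array([.5174,.4500]);fb=np.array([.4726,.4329]);v=fa-fb;print("fin",(fa+fb)/2,np.degrees(np.arctan2(v[1],v[0])))
c=np.array([[.557,.430],[.4545,.393],[.434,.448],[.5353,.4906]]);print("foot c",c.mean(0),np.degrees(np.arctan2(*(c[0]-c[1])[::-1])),np.degrees(np.arctan2(*(c[3]-c[2])[::-1])))
```

```text
[ 0.457  -0.2457  0.1779] 0.0025672359948939755 [ 0.6559 -0.2335  0.1798] 0.00039840848419303506 mid [ 0.5565 -0.2396  0.1789] len 0.1992769306458283
rail dir deg 3.5208319054074773
[0.5758 0.0255 0.067 ] [0.5781 0.0675 0.067 ] mark rel slide along base x,y -0.04174161212870982 0.004892774863501244
knob [0.6046 0.07   0.0737] 0.0024794448170632195
scene slide ptr [0.5765 0.0291 0.067 ] rider ptr scene z.067 ~ [0.5834 0.0686 0.067 ]
grip [0.5399 0.0245 0.114 ]
grip rel rail in base -0.2645956697143272 -0.0002876458796238133
fin [0.495  0.4415] 20.891676896313566
foot c [0.4952 0.4404] 19.848346018896844 22.808363612571263
```

```bash
python3 -m inch '[0.0298,-0.0419,0,0,0,0,-1, 0.0298,-0.0419,0,0,0,0,-1, 0.0298,-0.0419,0,0,0,0,-1, 0.0298,-0.0419,0,0,0,0,-1, 0.0298,-0.0419,0,0,0,0,-1, 0.0298,-0.0419,0,0,0,0,-1, 0.0298,-0.0419,0,0,0,0,-1, 0.0298,-0.0419,0,0,0,0,-1, 0.0298,-0.0419,0,0,0,0,-1, 0.0298,-0.0419,0,0,0,0,-1]'
python3 -m inch '[0.0298,-0.0419,0,0,0,0,-1, 0.0298,-0.0419,0,0,0,0,-1, 0.0298,-0.0419,0,0,0,0,-1, 0.0298,-0.0419,0,0,0,0,-1, 0.0298,-0.0419,0,0,0,0,-1, 0.0298,-0.0419,0,0,0,0,-1, 0.0298,-0.0419,0,0,0,0,-1, 0.0298,-0.0419,0,0,0,0,-1, 0.0298,-0.0419,0,0,0,0,-1, 0.0298,-0.0419,0,0,0,-0.088,-1]'
```

```text
clock: 1.35
ee_pos: [0.3226, -0.043, 0.2313]
orientation: [3.141, -0.0, 0.276]
contact_force: [-0.2, -1.6, 0.1]
finger_gap: 0.999
gripper_force: 0.0
clock: 2.6
ee_pos: [0.4948, 0.4414, 0.2306]
orientation: [3.141, 0.001, 0.367]
contact_force: [1.3, -0.7, 0.2]
finger_gap: 0.999
gripper_force: 0.0
```

```bash
python3 -m inch '[0,0,0.03,0,0,0,-1, 0,0,0.03,0,0,0,-1, 0,0,0.03,0,0,0,-1, 0,0,0.03,0,0,0,-1, 0,0,0.015,0,0,0,-1, 0,0,0.008,0,0,0,-1, 0,0,0,0,0,0,1, 0,0,0,0,0,0,1, 0,0,0,0,0,0,1, 0,0,0,0,0,0,1]'
python3 -m inch '[0,0,0,0,0,0,1, 0,0,0,0,0,0,1, 0,0,0,0,0,0,1, 0,0,-0.01,0,0,0,1, 0,0,-0.02,0,0,0,1, 0,0,-0.03,0,0,0,1, 0,0,-0.03,0,0,0,1, 0,0,-0.03,0,0,0,1, 0,0,0,0,0,0,1, 0,0,0,0,0,0,1]'
python3 - <<'E'
from h import *
s=r.capture("scene");t=r.capture("top");p=r.get_obs();print(p["ee_pos"],p["contact_force"])
k=lambda im,n,o:(lambda q:cv2.resize(im[max(0,int(q[1])-70):,max(0,int(q[0])-70):][:140,:140,::-1],(400,400)))(proj(n,p["ee_pos"]))
cv2.imwrite("pics/g1.png",cv2.convertScaleAbs(np.hstack([k(s,"scene",0),k(t,"top",0)]),alpha=1.6))
E
```

```text
clock: 3.85
ee_pos: [0.4949, 0.4401, 0.089]
orientation: [-3.141, -0.001, 0.365]
contact_force: [0.3, 0.7, -0.3]
finger_gap: 0.143
gripper_force: 0.0
clock: 5.1
ee_pos: [0.494, 0.4395, 0.2069]
orientation: [3.141, 0.002, 0.365]
contact_force: [0.3, -0.8, -1.8]
finger_gap: 0.107
gripper_force: 60.1
[0.49374013 0.43929834 0.20615389] [-0.89805956 -0.52376738 -0.68419059]
```

View pics/g1.png

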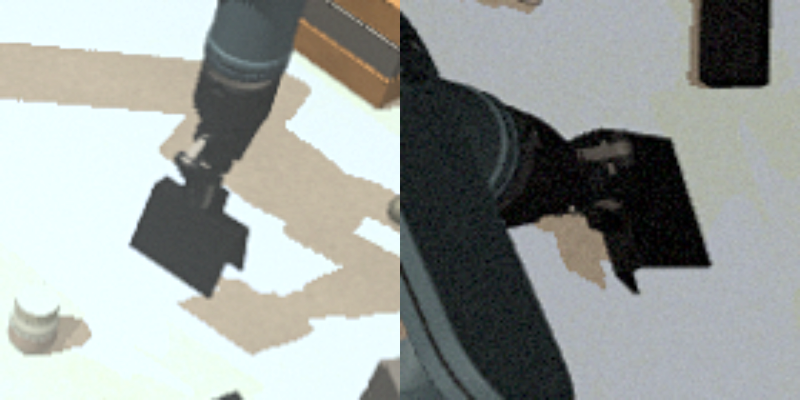

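The fin is held and the shade hangs level under the gripper. Next I lift it and carry it over the rail.

```bash
python3 -m inch '[0,0,-0.052,0,0,0,1, 0,0,-0.052,0,0,0,1, -0.0131,0.0469,0,0,0,0,1, -0.0131,0.0469,0,0,0,0,1, -0.0131,0.0469,0,0,0,0,1, -0.0131,0.0469,0,0,0,0,1, -0.0131,0.0469,0,0,0,0,1, -0.0131,0.0469,0,0,0,0,1, -0.0131,0.0469,0,0,0,0,1, -0.0131,0.0469,0,0,0,0,1]'
python3 -m inch '[-0.0131,0.0469,0,0,0,0,1, -0.0131,0.0469,0,0,0,0,1, -0.0131,0.0469,0,0,0,0,1, -0.0131,0.0469,0,0,0,0,1, -0.0131,0.0469,0,0,0,0,1, -0.0131,0.0469,0,0,0,0,1, 0,0,0,0,0,0.152,1, 0,0,0,0,0,0.152,1, 0,0,0,0,0,0,1, 0,0,0,0,0,0,1]'
python3 - <<'E'
from h import *
s=r.capture("scene");t=r.capture("top");p=r.get_obs();print(p["ee_pos"],p["orientation"])
k=lambda im,n,o:(lambda q:cv2.resize(im[max(0,int(q[1])-60):,max(0,int(q[0])-70):][:140,:140,::-1],(400,400)))(proj(n,p["ee_pos"]))
cv2.imwrite("pics/g2.png",cv2.convertScaleAbs(np.hstack([k(s,"scene",0),k(t,"top",0)]),alpha=1.8))
print(proj("scene",p["ee_pos"]),proj("top",p["ee_pos"]))
E
```

```text
clock: 6.45
ee_pos: [0.5301, 0.0505, 0.3109]
orientation: [-3.14, 0.002, 0.365]
contact_force: [0.8, -0.2, -1.7]
finger_gap: 0.105
gripper_force: 60.1
clock: 7.7
ee_pos: [0.5574, -0.2387, 0.3115]
orientation: [-3.141, 0.001, 0.064]
contact_force: [-0.1, -0.3, -1.1]
finger_gap: 0.109
gripper_force: 60.1
[ 0.55750573 -0.23859916  0.3119839 ] [-3.14122881e+00  4.91305913e-04  6.30272923e-02]
[228.26879037 235.37018656] [444.31069745 201.69853282]
```

View pics/g2.png

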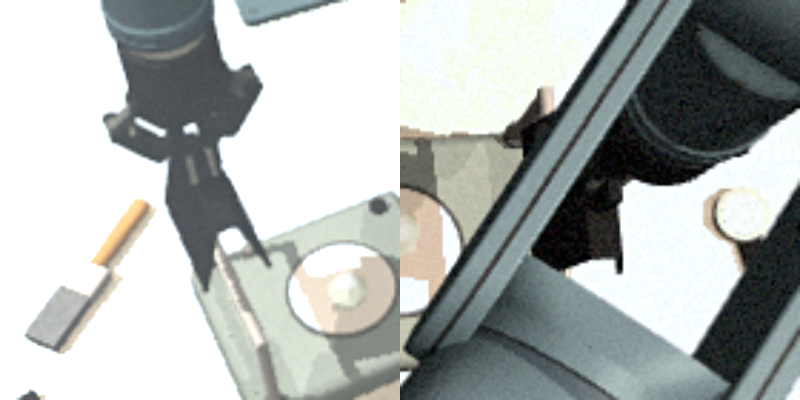

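The shade is end-on above the rail, with its feet at crop (207,290) and (268,265) on either side of it. Now I lower it.

```bash
python3 -m inch '[0,0.001,0.02,0,0,0,1, 0,0,0.02,0,0,0,1, 0,0,0.02,0,0,0,1, 0,0,0.02,0,0,0,1, 0,0,0.015,0,0,0,1, 0,0,0.01,0,0,0,1, 0,0,0.005,0,0,0,1, 0,0,0.003,0,0,0,1, 0,0,0,0,0,0,1, 0,0,0,0,0,0,1]'
```

```text
clock: 9.05
ee_pos: [0.5578, -0.2401, 0.1998]
orientation: [3.141, -0.001, 0.061]
contact_force: [-0.0, -0.1, -0.5]
finger_gap: 0.1
gripper_force: 60.2
```

```bash
python3 -m inch '[0,0,0.002,0,0,0,1, 0,0,0,0,0,0,1, 0,0,0.002,0,0,0,1, 0,0,0,0,0,0,1, 0,0,0.001,0,0,0,1, 0,0,0,0,0,0,1, 0,0,0,0,0,0,1, 0,0,0,0,0,0,1, 0,0,0,0,0,0,1, 0,0,0,0,0,0,1]'
```

```text
clock: 10.3
ee_pos: [0.5576, -0.2399, 0.1949]
orientation: [3.141, -0.0, 0.061]
contact_force: [-2.6, 1.9, 4.4]
finger_gap: 0.101
gripper_force: 61.0
```

The saddle is bearing on the rail. I'll open the fingers and rise straight up.

```bash
python3 -m inch '[0,0,0,0,0,0,0.5, 0,0,0,0,0,0,0.3, 0,0,0,0,0,0,0, 0,0,0,0,0,0,-0.5, 0,0,0,0,0,0,-1, 0,0,0,0,0,0,-1, 0,0,0,0,0,0,-1, 0,0,-0.01,0,0,0,-1, 0,0,-0.03,0,0,0,-1, 0,0,-0.04,0,0,0,-1]'
python3 - <<'E'
from h import *
s=r.capture("scene");t=r.capture("top");p=r.get_obs();print(p["ee_pos"],p["orientation"])
k=lambda im,n,o:(lambda q:cv2.resize(im[max(0,int(q[1])-50):,max(0,int(q[0])-70):][:140,:140,::-1],(400,400)))(proj(n,[.556,-.24,.18]))
cv2.imwrite("pics/g3.png",cv2.convertScaleAbs(np.hstack([k(s,"scene",0),k(t,"top",0)]),alpha=1.8))
E
```

```text
clock: 11.55
ee_pos: [0.5572, -0.2397, 0.2749]
orientation: [-3.14, 0.001, 0.061]
contact_force: [-0.7, -0.2, -0.3]
finger_gap: 0.998
gripper_force: 0.0
[ 0.55968589 -0.24120881  0.28045168] [ 3.13548652 -0.00805907  0.06090934]
```

View pics/g3.png

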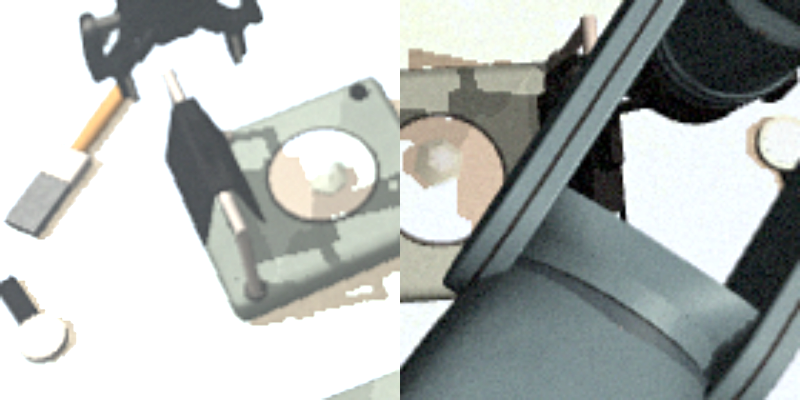

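The shade hangs upright astride the rail, which sticks out at both ends of it (crop (175,85) and (235,215)). The gripper is clear, so I go to the slide grip.

```bash
python3 -m inch '[0,0,-0.02,0,0,0,-1, -0.0002,-0.0441,0,0,0,0,-1, -0.0002,-0.0441,0,0,0,0,-1, -0.0002,-0.0441,0,0,0,0,-1, -0.0002,-0.0441,0,0,0,0,-1, -0.0002,-0.0441,0,0,0,0,-1, -0.0002,-0.0441,0,0,0,0,-1, 0,0,0.04,0,0,0,-1, 0,0,0.04,0,0,0,-1, 0,0,0,0,0,0,-1]'
python3 - <<'E'
from rig import r
p=r.get_obs();print(p["ee_pos"],p["orientation"])
E
```

```text
clock: 12.9
ee_pos: [0.538, 0.0247, 0.2117]
orientation: [-3.14, 0.007, 0.061]
contact_force: [-0.8, 0.7, 0.6]
finger_gap: 1.003
gripper_force: 0.0
[0.5380436  0.0246894  0.21165842] [-3.1400889   0.00665424  0.06117315]
```

```bash
python3 -m inch '[0.001,0,0.03,0,0,0,-1, 0,0,0.03,0,0,0,-1, 0,0,0.03,0,0,0,-1, 0,0,0.025,0,0,0,-1, 0,0,0.015,0,0,0,-1, 0,0,0,0,0,0,1, 0,0,0,0,0,0,1, 0,0,0,0,0,0,1, 0,0,0,0,0,0,1, 0,0,0,0,0,0,1]'
python3 -m inch '[0,0,0,0,0,0,1, 0,0,0,0,0,0,1, 0,0,0,0,0,0,1, 0,-0.005,0,0,0,0,1, 0,-0.005,0,0,0,0,1, 0,-0.005,0,0,0,0,1, 0,-0.005,0,0,0,0,1, 0,0,0,0,0,0,1, 0,0,0,0,0,0,1, 0,0,0,0,0,0,1]'
python3 - <<'E'
from h import *
s=r.capture("scene");t=r.capture("top");p=r.get_obs();print(p["ee_pos"],p["orientation"])
f=lambda im,x,y,k=8:cv2.resize(im[y:y+50,x:x+50,::-1],None,fx=k,fy=k,interpolation=cv2.INTER_CUBIC)
cv2.imwrite("pics/g4.png",cv2.convertScaleAbs(np.hstack([f(s,315,235),f(t,270,195)]),alpha=1.7))
E
```

```text
clock: 14.15
ee_pos: [0.5418, 0.0248, 0.0853]
orientation: [-3.141, -0.002, 0.061]
contact_force: [-0.6, 4.5, 5.1]
finger_gap: 0.156
gripper_force: 59.1
clock: 15.4
ee_pos: [0.5406, 0.0427, 0.0853]
orientation: [3.139, -0.001, 0.061]
contact_force: [-2.2, -3.9, 5.6]
finger_gap: 0.153
gripper_force: 59.1
[0.54067165 0.04266064 0.0852755 ] [ 3.13899826e+00 -1.21595922e-03  6.12994941e-02]
```

View pics/g4.png

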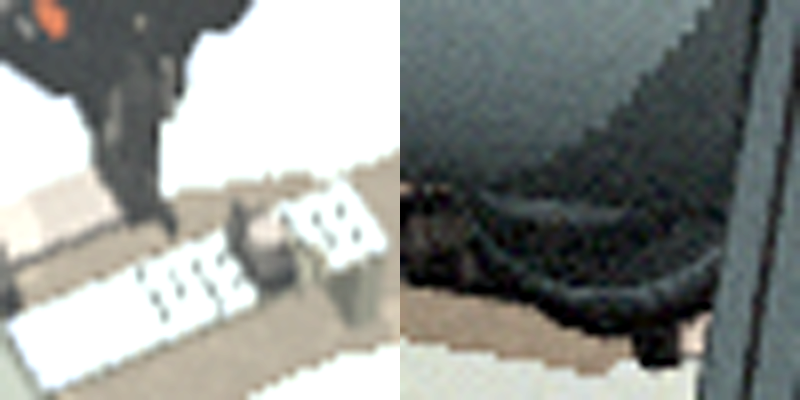

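The slide follows the grip: its pointer spur has moved to crop (168,225), and the rider's pointer is at (240,203). Two measurements put the total travel at about 41 mm, so there are about 23 mm to go.

```bash
python3 -m inch '[0,-0.005,0,0,0,0,1, 0,-0.005,0,0,0,0,1, 0,-0.005,0,0,0,0,1, 0,-0.004,0,0,0,0,1, 0,-0.003,0,0,0,0,1, 0,0,0,0,0,0,1, 0,0,0,0,0,0,1, 0,0,0,0,0,0,1, 0,0,0,0,0,0,1, 0,0,0,0,0,0,1]'
python3 - <<'E'
from h import *
ims=[r.capture("scene").astype(np.float32) for _ in range(8)];p=r.get_obs();print(p["ee_pos"],p["orientation"])
s=np.mean(ims,0).astype(np.uint8)
cv2.imwrite("pics/s5.png",s[:,:,::-1])
x,y,w,h,k=325,240,40,30,20
o=cv2.resize(s[y:y+h,x:x+w,::-1],None,fx=k,fy=k,interpolation=cv2.INTER_CUBIC)
o=cv2.convertScaleAbs(o,alpha=1.5)
for i in range(0,w,5): cv2.line(o,(i*k,0),(i*k,8),(0,0,255),2)
for i in range(0,h,5): cv2.line(o,(0,i*k),(8,i*k),(0,0,255),2)
cv2.imwrite("pics/g5.png",o)
E
```

```text
clock: 16.75
ee_pos: [0.5393, 0.0641, 0.0853]
orientation: [3.138, -0.001, 0.061]
contact_force: [-2.0, -7.1, 6.0]
finger_gap: 0.158
gripper_force: 59.1
[0.539286   0.06407922 0.08527437] [ 3.13824782e+00 -9.91339688e-04  6.13219485e-02]
```

View pics/g5.png

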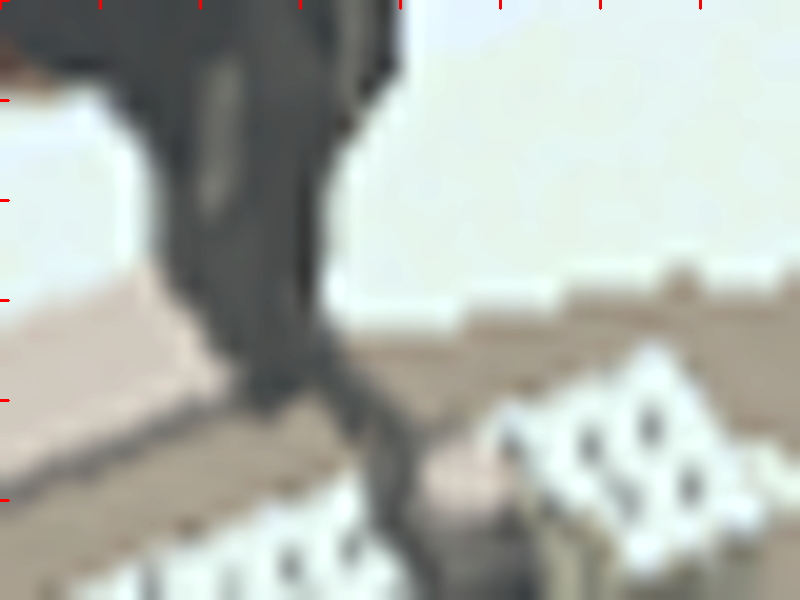

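The slide's pointer now reaches the rider's pointer near crop (390,430), so they look almost collinear. I'll check with predicted projections and the measured edges.

Run:
```python
from h import *
np.set_printoptions(precision=2,suppress=True)
th=.0614;ey=np.array([np.cos(th),np.sin(th),0]);ex=np.array([np.sin(th),-np.cos(th),0])
g=np.array([.5399+0,.0245,.067]);g=g-ex*((.0641-.0248)/np.cos(th))
cr=lambda X:(proj("scene",X)-[325,240])*20
for d in (10,20,30,40,44,60): print(d,cr(g+ey*d/1e3),"edge±",cr(g+ey*d/1e3-ex*.0015)-cr(g+ey*d/1e3))
# same for the start picture: slide blade predicted vs seen there
g0=np.array([.5399,.0245,.067])
print("start pred px",proj("scene",g0+ey*.02),proj("scene",g0+ey*.04))
# edge profiles: darkness along rows across blade in s5, at rows
s=cv2.imread("pics/s5.png").sum(2) if 0 else cv2.imread("pics/s5.png").astype(int).sum(2)
print(s[255:270,336:354])
s0=cv2.imread("pics/scene0.png").astype(int).sum(2);print(s0[257:275,325:354])
```

```text
10 [264.63 247.11] edge± [ 8.87 -3.6 ]
20 [295.78 295.85] edge± [ 8.9  -3.63]
30 [327.17 344.97] edge± [ 8.92 -3.66]
40 [358.82 394.49] edge± [ 8.95 -3.69]
44 [371.55 414.4 ] edge± [ 8.96 -3.7 ]
60 [422.87 494.71] edge± [ 9.   -3.75]
start pred px [328.02 259.59] [331.1 264.6]
[[161 162 151 169 175 390 481 488 485 484 485 489 411 390 393 393 400 319]
 [156 159 150 159 181 257 384 398 394 394 397 400 325 302 301 300 306 308]
 [171 156 153 158 165 182 269 308 307 306 304 310 315 308 306 306 306 308]
 [274 175 148 151 156 163 220 279 314 316 309 309 310 304 306 306 304 303]
 [257 162 144 148 194 167 177 218 281 316 317 311 308 305 306 277 344 413]
 [233 201 181 258 292 222 165 180 209 277 314 283 301 355 429 417 443 481]
 [301 290 278 315 324 295 181 200 173 219 251 269 330 429 397 474 487 486]
 [319 316 316 313 312 313 272 225 192 201 287 355 385 431 284 399 475 487]
 [315 313 315 308 299 298 361 240 207 201 369 405 406 407 342 371 474 489]
 [316 308 307 273 338 412 462 264 187 203 349 403 407 411 342 348 378 478]
 [312 353 424 413 442 484 503 290 167 224 281 335 334 318 233 286 243 35
[... 1782 characters left out ...]
485 318 454 483 484 390 465 482 428 419 475 489
  494 407 286 173 200 197 176 151 140 291 338]
 [350 414 413 439 478 481 487 425 470 482 487 452 388 469 488 385 367 466
  486 371 413 297 181 146 147 147 175 273 305]
 [446 480 481 480 480 480 481 479 433 385 466 489 318 447 485 451 305 454
  486 453 490 458 237 188 187 218 258 265 329]
 [483 482 476 479 476 476 478 483 447 307 456 487 424 471 483 486 428 381
  469 490 498 444 248 228 254 310 325 320 336]
 [477 474 478 477 477 479 473 478 482 428 383 467 488 480 483 483 493 371
  472 423 381 326 270 298 329 343 343 344 340]
 [478 478 478 477 478 480 478 478 483 492 319 450 480 482 483 492 444 330
  361 312 301 312 319 339 343 344 343 340 322]]
```

Projections agree with the images to under a millimetre. Both views say about 1–3 mm is left, so I'll pull 2 mm more and settle.

```bash
python3 -m inch '[0,-0.002,0,0,0,0,1, 0,0,0,0,0,0,1, 0,0,0,0,0,0,1, 0,0,0,0,0,0,1, 0,0,0,0,0,0,1, 0,0,0,0,0,0,1, 0,0,0,0,0,0,1, 0,0,0,0,0,0,1, 0,0,0,0,0,0,1, 0,0,0,0,0,0,1]'
python3 - <<'E'
from h import *
a=r.capture("scene").astype(np.float32);p=r.get_obs();print(p["ee_pos"],p["gripper_force"],abs(p["joint_vel"]).max())
s=a.astype(np.uint8)[:,:,::-1]
f=lambda x,y,w,h,k:cv2.resize(s[y:y+h,x:x+w],(w*k,h*k),interpolation=cv2.INTER_CUBIC)
cv2.imwrite("pics/g6.png",cv2.convertScaleAbs(np.hstack([f(205,200,100,100,4),f(325,240,40,40,10)]),alpha=1.6))
E
```

```text
clock: 18.4
ee_pos: [0.5391, 0.066, 0.0853]
orientation: [3.138, -0.001, 0.061]
contact_force: [-2.3, -6.7, 6.2]
finger_gap: 0.158
gripper_force: 59.1
[0.53915256 0.06603577 0.08526034] 59.14875626564026 0.002006543910482949
```

View pics/g6.png

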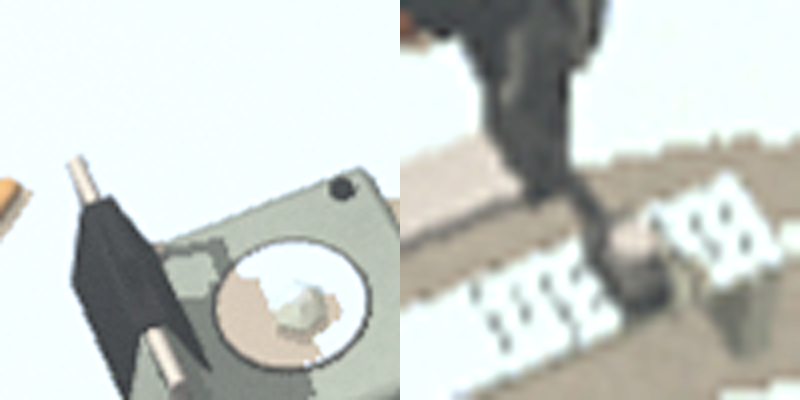

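The shade hangs upright on the rail and the crystal is in place. The slide's pointer runs straight into the rider's at crop (600,225), and the arm is still and holding the grip.

```bash
python3 -c "
from rig import r
print(r.sign_off())"
```

```text
the job is handed in; nothing more can be done
None
```

I handed the job in at about 18 s: the shade hangs free astride the rail, and the gripper holds the slide about 41 mm out, its pointer within an estimated 1–2 mm of the rider's; the hand-in returned no verdict.

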